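# Clamp a glued mooncake mould and hold the squeeze

## Robot

A 7-joint arm with a two-finger parallel gripper is mounted at the origin on the work surface. World frame = base frame: x ahead of the robot, y to its left, z up, the work surface at z = 0. Lengths are in m, angles in degrees, forces in N, time in s.
With the tool pointing down it reaches from about 0.4 to 0.85 m from the base axis. Payload 4.4 kg.
Tool frame: the origin (TCP) lies at the very end of the fingers, on their centre line; the grasp point (between the pads) lies 19 mm behind it; z points along the fingers, y is the line along which they close (so a half turn about z gives the same grasp; the last joint's range is limited). The gripper opens to 94 mm and grips with 3 to 60 N. Pads are 16 mm wide; open, the fingers measure 119 mm over their backs; the gripper's body (75 mm by 177 mm) begins 78 mm behind the grasp point.
Start: joints at [66.188, 36.005, 2.206, 86.941, -1.547, 57.084, -1.146], TCP at [0.223, -0.611, 0.177] pointing down, gripper open.
Joint ranges: [-175.42, 175.42], [-21.48, 121.26], [-71.46, 75.88], [10.55, 141.38], [-63.04, 243.04], [13.31, 113.54], [-168.57, 168.57]. Speed limits (degrees/s): [147.25, 147.25, 180, 180, 180, 180, 180].

## Interface

Orientations are given as a 3x3 rotation matrix whose columns are the frame's x, y, z axes.
In Python, from rig import * gives the robot as it stands. Calls block until the motion is done:
- movep(position, orientation): joint-space move of the TCP to a pose.
- movel(position, ori=None, max_speed=0.15, guard=None): straight line of the TCP; ori=None keeps the orientation; max_speed is the mean speed in m/s. With guard (N) it stops when the force on the tool has changed by that much, and returns True; else False.
- goto_joints(angles): joint-space move.
- command_gripper(opening, f_grip=None): finger opening in m; f_grip is the grip in N (None keeps the last); returns when the fingers have stopped.
- wait(seconds).
- solve_ik(position, orientation): joint angles nearest the present ones, or None.
- observe(): the state.
- camera(name): name is "scene" or "side" or "wrist"; returns the picture (420x560x3 uint8, red, green, blue); there is no depth.
- camera_model(name): a dict with "camera_matrix" (3x3 intrinsics, pixels), "dist_coeffs" ([k1, k2, p1, p2, k3] as OpenCV has them; the pictures are not rectified), "R" (3x3) and "t" (3): a world point X has camera coordinates R X + t; the wrist camera has in their place "T_tool_cam" (4x4, takes a point from camera to tool coordinates, whose origin is the TCP and whose axes are the flange's). Camera axes: x right, y down, z forward; pixel columns grow to the right and rows downward; lengths in m; the calibration is good to about 2 mm. A picture is of the moment at which its call begins: read the wrist's pose just before it. camera_model takes no time and is no camera call.
A pose or a line that the arm cannot do raises MotionError and nothing moves.
- hand_in(): hands the job in; it is judged then, once.
The state is a dict: "time_s": time; "qpos": joint angles; "dq": joint speeds; "tau": joint torques, N m; "position": TCP position; "ee_rot": TCP orientation; "force": force on the tool from outside, world axes, zero at the start; "moment": the same for the moment, N m; "grip_width": finger opening in m; "gripper_force": force on a finger pad.
Only numpy, scipy, OpenCV 4.12 (cv2) and the standard library are available. Lean on these libraries where they do the work, as an engineer would, in place of code of your own. Each camera call takes 0.05 s, during which the arm holds its last target. There are 200 camera calls.

## Task

The cracked wooden mooncake mould on the counter has just been glued: take it by its handle and slide its square head along the counter, head first, in between the jaws of the bar clamp lying beside it, until the end of the head is right up by the bar. Let go of it, then pump the clamp's trigger against its hand grip (working the clamp by these two only, not by pushing the bar or the far jaw) until both rubber pads firmly grip the head, and no further, so that the wood is not crushed. Finish while still holding the trigger squeezed, and leave the griddle, teapot, bowl and tongs where they are.

Things in the scene. Friction and masses are not known exactly. Their poses are not given: they have to be found in the camera images.
- mould: Wooden mooncake mould lying face up, about 0.33 kg. Square head 92 mm (x) by 88 mm (y), 34 mm high, with a round fluted hollow; a dark glued crack runs along y. A neck 46 mm wide (to y = 66 mm), then a handle (to y = 182 mm) lead off along +y. Origin: centre of the head's underside, on the counter. The head's leading end is its face y = -44 mm; the sides to clamp are x = -46 and +46 mm.
- mould_neck (a point): Good place to hold the mould: centre of the handle near the neck, 88 mm from the head's centre along the mould's y, 17 mm above the counter. The handle is 28 mm wide (x) and 24 mm thick (5 to 29 mm above the counter).
- clamp: One-hand bar clamp, loose, flat on its side, 0.8 kg, 34 mm thick. Origin on the counter below the bar's centre line, level with the near pad's face. x runs along the bar to the far jaw, y from the bar to the jaw tips (the open throat), z up. It has a black housing (x -66 to -10, y -24 to 22 mm), near jaw (x -26 to 0, up to y = 82 mm) and hand grip. The steel bar's tail reaches to x = -197 mm.
- throat (a point): Where the mould's origin comes to lie: clamp x = 56, y = 56 mm, on the counter. The mould enters from the jaw tips along the clamp's -y, its x and y axes parallel to the clamp's. The bar's edge is at clamp y = 9.5 mm (bar 19 mm wide, 17 mm above the counter): the head's end meets it with the mould's origin at clamp y = 53.5 mm.
- bar_travel (a joint): How far the bar with the far jaw has been drawn in, m: pads apart by 126 mm minus this (112 to 126 mm at the start). Each full pump draws it in 5.5 mm (the first up to 7 mm). A brake in the housing (about 24 N) holds it where it is: it does not go back when the trigger is let out.
- near_pad: Rubber pad of the near jaw, 38 mm along y, 28 mm high; origin in the centre of its face, at clamp x = 0, y = 62 mm, 17 mm above the counter. It does not give.
- clamp_bar: Steel bar with the black far jaw at its end; not to be pushed by the robot. The jaw is 22 mm thick along x (136 to 158 mm in this frame), from y = -14 to +82 mm, 34 mm high, its pad in front of it. Frame as the clamp's, shifted by the bar's travel along the clamp's -x.
- far_pad: Soft rubber pad of the far jaw, 38 mm along y, 28 mm high; origin in the centre of its face, at clamp y = 62 mm, 17 mm above the counter. It sinks up to 10 mm into the jaw, at 2.5 N for each mm, then the hard jaw meets the wood: the head is gripped once the bar has come in 2 mm or more beyond touching. 30 N crushes the wood.
- trigger_angle (a joint): Trigger angle, rad: 0 let out, 0.27 squeezed to its stop. It lies in front of the hand grip (towards the far jaw), turns on a pin at clamp x = -24, y = 17 mm and springs back by itself. To pass a tooth at each pump, let it out fully (below 0.04) and squeeze it to the stop (above 0.25).
- trigger: Grey trigger of the clamp. Origin on its pin; it reaches 128 mm from there along its own -y.
- trigger_face (a point): Where a finger squeezes the trigger (24 mm high): on its front face (the side towards the far jaw), 17 mm above the counter, at clamp x = 0, y = -74 mm when let out, x = -24, y = -75 mm when squeezed to the stop.
- handgrip (a point): Centre of the hand grip (x -58 to -36, y -24 to -130 mm, 2 to 32 mm high) at clamp x = -47, y = -75 mm, 17 mm up. Pinch it and the trigger together from above, closing along clamp x: 58 mm over both let out, 34 mm at the stop, which takes any further force. Pumping needs 12 N, with the wood gripped up to 20 N. The loose clamp may slide some mm to centre itself between the fingers.
- griddle: Square dark griddle, 230 mm, 26 mm high, with two loop handles; leave alone. Origin under its centre.
- teapot: White ceramic teapot with its lid on, 126 mm across, 121 mm high, spout along +x, handle along -x; leave alone. Origin under its centre.
- bowl: Orange plastic bowl, 150 mm across, 62 mm high; leave alone. Origin under its centre.
- tongs: Steel kitchen tongs 255 mm long along x, 55 mm wide, 20 mm high, lying on the counter; leave alone. Origin midway.

How it is judged (in metres and radians):
On the way, in this order (a step that is already met when the one before it is completed fails the run):
1. the mould's head lies in the clamp's throat, its end within about 20 mm of the bar (y of mould in the frame of clamp between 0.044 and 0.073 m and x of mould in the frame of clamp between 0.036 and 0.085 m and angle between the x axis of mould and the x axis of clamp, either way round below 0.15 rad and height (world z) of mould below 0.01 m and angle between each of mould, clamp's own z axis and vertical below 0.12 rad), for 0.2 s.
2. the fingers squeeze the trigger (value of joint trigger_angle above 0.12 rad and contact force between the fingers and trigger above 1.5 N), for 0.1 s.
3. both pads grip the head (contact force between each of far_pad, near_pad and mould above 3 N), for 0.1 s.
At the end, for the whole second after the job is handed in: Fingers still press the trigger (over 1.5 N, over 0.06 rad) and not the mould; the mould lies flat, its head square in the throat (0.15 rad), its origin 44 to 73 mm from the bar's centre line, gripped by both pads with over 3 N and under 30 N; all at rest (all of step 1 and all of step 3 and contact force between each of clamp_bar, near_pad and mould below 30 N and contact force between the fingers and trigger above 1.5 N and value of joint trigger_angle above 0.06 rad and contact force between the fingers and mould below 1 N and linear speed of each of mould, clamp below 0.02 m/s); the arm keeps its last pose, push and grip.
It fails at once if a jaw presses the mould with more than 30 N (crushed) (contact force between any of clamp_bar, near_pad and mould above 30 N).
It fails at once if the bar or the far jaw is pushed by the robot (contact force between any of the arm, the fingers and clamp_bar above 8 N).
It fails at once if the griddle, teapot, bowl or tongs are disturbed (moved 30 mm or tipped) (distance of any of griddle, teapot, bowl, tongs from where it was at the start of the episode above 0.03 m or angle between any of griddle, teapot, bowl, tongs's own z axis and vertical above 0.3 rad).
It also fails if it takes over 67 s, if anything falls off the work surface, if the arm or the gripper's body presses on something with over 40 N, if the wrist force passes 120 N, or if a joint passes its speed limit or range.

## Working session

There is one attempt and no reset: what is moved stays moved. The work goes in short steps, each a Python script; the robot and the scene stay as the last script left them, time stands still between calls to the robot, and variables do not carry over. Pictures are saved under pics/ and viewed, at most 10 in all, crops included, and the job is handed in when it is done.

```bash
mkdir -p pics; ls
python3 - <<'E'
from rig import *
import cv2, numpy as np
s=observe(); print(s['position'],s['time_s'],s['grip_width'])
print(np.round(s['ee_rot'],3))
for n in ["scene","side","wrist"]:
    im=camera(n); cv2.imwrite(f"pics/{n}0.png",im[:,:,::-1])
    m=camera_model(n); print(n,{k:np.round(v,4).tolist() for k,v in m.items()})
E
```

```text
pics
[ 0.22253844 -0.60995623  0.17639639] 0.0 0.09399259171076646
[[ 0.939  0.343 -0.001]
 [ 0.343 -0.939  0.002]
 [-0.    -0.002 -1.   ]]
scene {'camera_matrix': [[496.8267, 0.0, 277.0758], [0.0, 496.8267, 207.8166], [0.0, 0.0, 1.0]], 'dist_coeffs': [-0.1572, 0.0, 0.0, 0.0, 0.0], 'R': [[-0.7168, 0.6969, -0.023], [0.4614, 0.4494, -0.765], [-0.5228, -0.5589, -0.6437]], 't': [0.4809, -0.2227, 1.6626]}
side {'camera_matrix': [[386.1347, 0.0, 277.2154], [0.0, 386.1347, 208.5322], [0.0, 0.0, 1.0]], 'dist_coeffs': [-0.0401, 0.0, 0.0, 0.0, 0.0], 'R': [[-0.9249, -0.3802, 0.0025], [-0.2187, 0.5265, -0.8216], [0.3111, -0.7604, -0.5701]], 't': [0.5405, 0.2397, 0.837]}
wrist {'camera_matrix': [[294.7181, 0.0, 275.4799], [0.0, 294.7181, 211.8509], [0.0, 0.0, 1.0]], 'dist_coeffs': [-0.0344, 0.0, 0.0, 0.0, 0.0], 'T_tool_cam': [[0.0003, -0.9568, -0.2906, 0.0842], [1.0, -0.0, 0.0011, -0.0013], [-0.0011, -0.2906, 0.9568, -0.2081], [0.0, 0.0, 0.0, 1.0]]}
```

View pics/scene0.png

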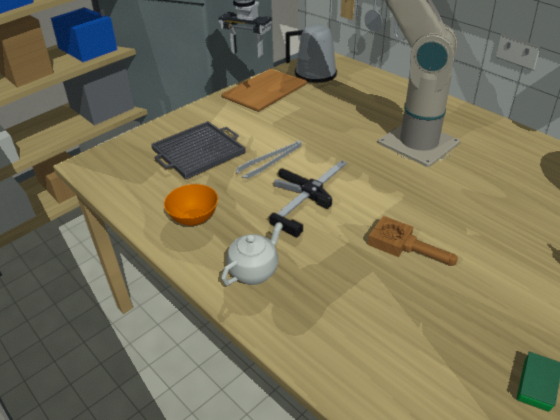

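View pics/side0.png

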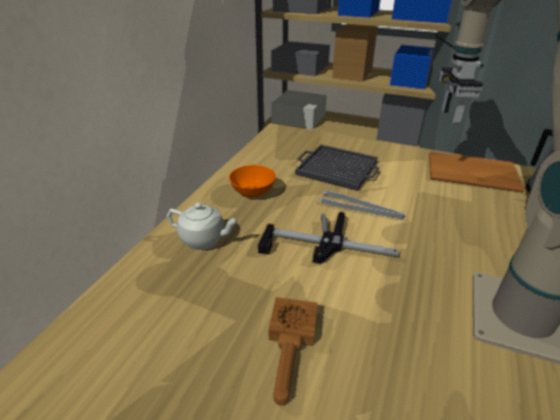

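The scene picture shows the mould at about (400,240) and the clamp at (310,190). In the side picture, the mould head is at (295,318) with its handle end at (282,395). The clamp's far jaw is at (266,238), the housing at (333,240), the grip end at (341,215) and the bar tail at (398,253). The throat opens towards the mould.

```bash
cat > h.py <<'E'
from rig import *
import cv2, numpy as np
def model(n,s=None):
    m=camera_model(n); K=np.array(m['camera_matrix']); d=np.array(m['dist_coeffs'])
    if n=='wrist':
        T=np.array(m['T_tool_cam']); Rw=np.array(s['ee_rot'])
        Rc=Rw@T[:3,:3]; c=Rw@T[:3,3]+np.array(s['position'])
    else:
        R=np.array(m['R']); Rc=R.T; c=-R.T@np.array(m['t'])
    return K,d,Rc,c
def pix2w(n,px,z,s=None):
    K,d,Rc,c=model(n,s)
    u=cv2.undistortPoints(np.array(px,float).reshape(-1,1,2),K,d).reshape(-1,2)
    r=np.c_[u,np.ones(len(u))]@Rc.T
    return c+r*((z-c[2])/r[:,2])[:,None]
def w2pix(n,X,s=None):
    K,d,Rc,c=model(n,s)
    Xc=(np.atleast_2d(X)-c)@Rc
    return cv2.projectPoints(Xc,np.zeros(3),np.zeros(3),K,d)[0].reshape(-1,2)
def down(a):  # tool y (closing line) along world angle a (rad), z down
    y=np.array([np.cos(a),np.sin(a),0]); z=np.array([0,0,-1.]); return np.c_[np.cross(y,z),y,z]
def snap(name,n):
    s=observe(); im=camera(n); cv2.imwrite(f"pics/{name}.png",im[:,:,::-1]); np.savez(f"pics/{name}.npz",p=s['position'],R=s['ee_rot']); return s,im
E
python3 - <<'E'
from h import *
for n in ['scene','side']:
    im=cv2.imread(f'pics/{n}0.png'); h=cv2.cvtColor(im,cv2.COLOR_BGR2HSV)
    m=cv2.inRange(h,(3,130,50),(16,255,215))
    k,l,st,c=cv2.connectedComponentsWithStats(m)
    for i in range(1,k):
        if st[i,4]>150: print(n,st[i],pix2w(n,[c[i]],.02).round(3))
P={'side':dict(far=(266,238),hous=(333,240),gripend=(342,214),trigend=(323,216),tail=(398,254),nearTip=(319,258),farTip=(263,249),mhead=(294,318),mend=(281,397),pot=(200,240),bowl=(253,190),gr=(338,170),tongs1=(325,198),tongs2=(402,215)),
 'scene':dict(far=(280,222),hous=(313,186),gripend=(281,175),trigend=(276,185),tail=(343,163),nearTip=(328,203),farTip=(299,232),mhead=(391,234),mend=(454,259))}
for n in P:
  for k,v in P[n].items(): print(n,k,pix2w(n,[v],.02)[0].round(3))
E
```

```text
scene [ 222   69   86   42 1788] [[ 0.123 -0.638  0.02 ]]
scene [ 164  184   54   42 1544] [[ 0.751 -0.266  0.02 ]]
scene [ 368  217   89   49 1699] [[0.458 0.251 0.02 ]]
side [ 429  152   96   40 2485] [[ 0.098 -0.633  0.02 ]]
side [ 228  164   48   34 1217] [[ 0.789 -0.277  0.02 ]]
side [ 269  298   49  107 2819] [[0.451 0.255 0.02 ]]
side far [ 0.623 -0.016  0.02 ]
side hous [ 0.455 -0.076  0.02 ]
side gripend [ 0.463 -0.201  0.02 ]
side trigend [ 0.512 -0.171  0.02 ]
side tail [ 0.287 -0.085  0.02 ]
side nearTip [0.469 0.006 0.02 ]
side farTip [0.612 0.028 0.02 ]
side mhead [0.461 0.206 0.02 ]
side mend [0.422 0.378 0.02 ]
side pot [0.782 0.059 0.02 ]
side bowl [ 0.759 -0.221  0.02 ]
side gr [ 0.542 -0.453  0.02 ]
side tongs1 [ 0.533 -0.264  0.02 ]
side tongs2 [ 0.3   -0.264  0.02 ]
scene far [ 0.629 -0.031  0.02 ]
scene hous [ 0.45  -0.075  0.02 ]
scene gripend [ 0.477 -0.181  0.02 ]
scene trigend [ 0.523 -0.157  0.02 ]
scene tail [ 0.298 -0.088  0.02 ]
scene nearTip [0.478 0.008 0.02 ]
scene farTip [0.622 0.033 0.02 ]
scene mhead [0.459 0.211 0.02 ]
scene mend [0.423 0.381 0.02 ]
```

Run:
```python
from h import *
movep([.50,.12,.22],down(np.radians(10)))
s,im=snap('w1','wrist'); print(s['position'],s['time_s'])
```

```text
[0.50033061 0.11891639 0.21984012] 2.9083
```

View pics/w1.png

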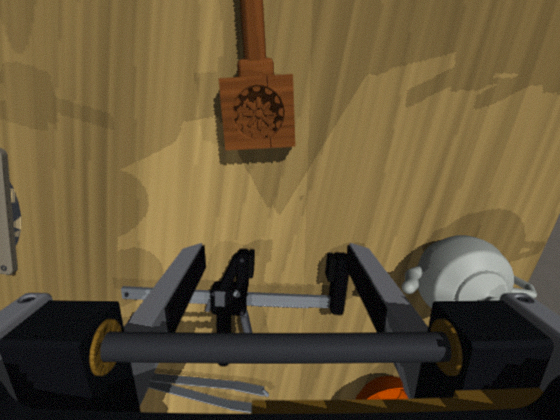

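Head top corners are at (220,80), (293,74), (296,147) and (226,151). The clamp's bar runs from (122,293) to (330,301), with the jaw tips at (245,250) and (337,254). I'll take a closer view of the clamp before moving anything.

Run:
```python
from h import *
d=np.load('pics/w1.npz'); s=dict(position=d['p'],ee_rot=d['R'])
q=pix2w('wrist',[(220,80),(293,74),(296,147),(226,151)],.034,s); print(q.round(4), [np.linalg.norm(q[i]-q[i-1]).round(4) for i in range(4)], q.mean(0))
x=(q[1]-q[0]+q[2]-q[3]); print(np.degrees(np.arctan2(x[1],x[0])))
y=(q[0]-q[3]+q[1]-q[2]); print(np.degrees(np.arctan2(y[1],y[0]))-90)
print(pix2w('wrist',[(241,0),(263,0)],.029,s))
print(pix2w('wrist',[(122,293),(330,301)],.017,s))
movep([.47,-.10,.22],down(np.radians(10)))
s,im=snap('w2','wrist'); print(s['position'],s['time_s'])
cv2.imwrite('pics/w2c.png',cv2.resize(im[60:340,100:460,::-1],None,fx=2.1,fy=2.1,interpolation=cv2.INTER_CUBIC))
```

```text
[[0.4079 0.2417 0.034 ]
 [0.4957 0.2638 0.034 ]
 [0.5162 0.1776 0.034 ]
 [0.4264 0.1567 0.034 ]] [np.float64(0.087), np.float64(0.0905), np.float64(0.0887), np.float64(0.0923)] [0.46154912 0.20995366 0.034     ]
13.616702166035017
12.80089856458828
[[0.42027714 0.33408321 0.029     ]
 [0.44585428 0.33844549 0.029     ]]
[[ 0.28553252 -0.09720549  0.017     ]
 [ 0.61834492 -0.0526613   0.017     ]]
[ 0.47060413 -0.09860823  0.22019373] 3.85
```

View pics/w2c.png

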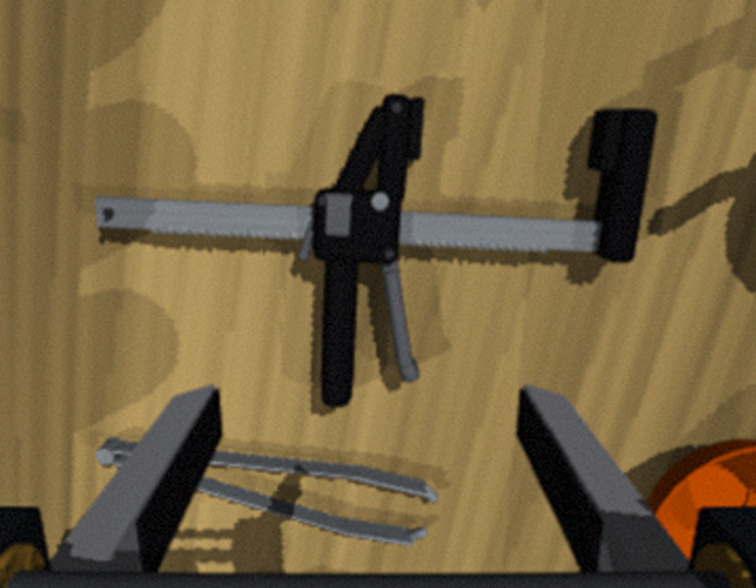

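The crop shows the near pad face from (424,98) to (417,158) and the far pad face from (596,112) to (588,168). The bar tail is at (96,213), the bar's right end at (600,237), the grip end at (336,405) and the trigger end at (409,380).

Run:
```python
from h import *
d=np.load('pics/w2.npz'); s=dict(position=d['p'],ee_rot=d['R'])
f=lambda p,z: pix2w('wrist',np.array(p,float)/2.1+(100,60),z,s)
b=f([(96,213),(600,237)],.02); v=b[1]-b[0]; a=np.arctan2(v[1],v[0])
n=f([(424,98),(417,158)],.031); r=f([(596,112),(588,168)],.031)
print('bar',b.round(4),np.degrees(a)); 
for q in(n,r):
  w=q[0]-q[1]; print(q.round(4),np.linalg.norm(w),np.degrees(np.arctan2(w[1],w[0]))-90)
X=np.array([np.cos(a),np.sin(a),0]);Y=np.array([-X[1],X[0],0])
O=n.mean(0)-.062*Y; print('O from pad',O)
bc=b.mean(0); O2=bc+X*((n.mean(0)-bc)@X); print('O from bar',O2)
for p in [b[0],b[1],n.mean(0),r.mean(0),f([(336,405)],.032)[0],f([(409,380)],.029)[0],f([(655,110)],.034)[0]]: 
    print((np.array([(p-O2)@X,(p-O2)@Y])*1000).round(1))
# mould in clamp
M=np.array([.4615,.2100,0]); print('mould',(M-O2)@X,(M-O2)@Y)
```

```text
bar [[ 0.2864 -0.0957  0.02  ]
 [ 0.6182 -0.053   0.02  ]] 7.340184831165496
[[ 0.4844  0.0112  0.031 ]
 [ 0.4871 -0.0244  0.031 ]] 0.03570315837203428 4.451690840180191
[[ 0.59    0.0223  0.031 ]
 [ 0.5942 -0.0111  0.031 ]] 0.033686350399159 7.158837783271807
O from pad [ 0.4936751  -0.06808836  0.031     ]
O from bar [ 0.49379437 -0.06901423  0.02      ]
[-209.1    0. ]
[125.5   0. ]
[-0.  62.9]
[107.   61.4]
[ -45.8 -124.6]
[   4.2 -104.6]
[142.2  81.4]
mould 0.0036172100504197305 0.28085366323147365
```

```bash
cat >> h.py <<'E'
CA=np.radians(7.3); CO=np.array([.4938,-.0688,0])
def cw(x,y,z=0,a=None,o=None):
    a=CA if a is None else a; o=CO if o is None else o
    return o+np.array([np.cos(a)*x-np.sin(a)*y,np.sin(a)*x+np.cos(a)*y,z])
E
python3 - <<'E'
from h import *
a=np.radians(13.2); M=np.array([.4615,.21,0]); g=cw(0,.088,0,a,M); print(g)
movep(g+[0,0,.10],down(a))
print(movel(g+[0,0,.006],max_speed=.15,guard=15), observe()['position'])
command_gripper(.02,25); s=observe(); print(s['grip_width'],s['gripper_force'],s['position'])
t=cw(.056,.165+.088,.006)
print(movel(t,down(CA),max_speed=.12,guard=30))
s,im=snap('w3','wrist'); print(s['position'],t,s['force'],s['time_s'],s['grip_width'])
E
```

```text
[0.44140512 0.29567494 0.        ]
False [0.44196003 0.29585008 0.00655138]
0.019900185069778465 0.0 [0.44138281 0.29569628 0.00600352]
False
[0.51752452 0.18882333 0.00611939] [0.51719874 0.18926491 0.006     ] [ 1.69333037 -0.95298065  2.85081912] 8.65 0.019541799842020424
```

View pics/w3.png

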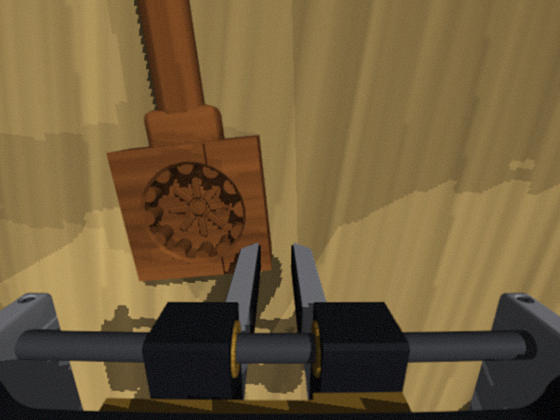

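The fingers closed to 20 mm with no force, so they do not hold the handle. The head is now left of the fingers, with corners at (108,153), (259,136), (271,270) and (138,281). I'll locate it.

Run:
```python
from h import *
d=np.load('pics/w3.npz'); s=dict(position=d['p'],ee_rot=d['R'])
q=pix2w('wrist',[(108,153),(259,136),(271,270),(138,281)],.034,s); print(q.round(4), [np.linalg.norm(q[i]-q[i-1]).round(4) for i in range(4)], q.mean(0))
x=(q[1]-q[0]+q[2]-q[3]); print(np.degrees(np.arctan2(x[1],x[0])))
print(pix2w('wrist',[(182,108),(164,0)],.029,s))
o=observe(); print(o['gripper_force'],o['grip_width'])
R=o['ee_rot']; print(R.round(3))
for n in ['side']:
    im=camera(n); h=cv2.cvtColor(im,cv2.COLOR_RGB2HSV)
    m=cv2.inRange(h,(3,130,50),(16,255,215))
    k,l,st,c=cv2.connectedComponentsWithStats(m)
    for i in range(1,k):
        if st[i,4]>150: print(n,st[i],pix2w(n,[c[i]],.02).round(3))
    cv2.imwrite('pics/side1.png',im[:,:,::-1])
```

```text
[[0.4064 0.2438 0.034 ]
 [0.4967 0.2651 0.034 ]
 [0.5147 0.1782 0.034 ]
 [0.4241 0.1576 0.034 ]] [np.float64(0.088), np.float64(0.0928), np.float64(0.0887), np.float64(0.093)] [0.46049152 0.2111622  0.034     ]
13.05271513780938
[[0.44900671 0.27530264 0.029     ]
 [0.43637619 0.33095886 0.029     ]]
1.519268770935014 0.02033501738170298
[[-0.128  0.992  0.001]
 [ 0.992  0.128 -0.001]
 [-0.001  0.    -1.   ]]
side [ 429  152   95   40 2453] [[ 0.098 -0.631  0.02 ]]
side [228 165  24  33 532] [[ 0.822 -0.263  0.02 ]]
side [ 269  299   48  106 2781] [[0.45  0.256 0.02 ]]
```

View pics/side1.png

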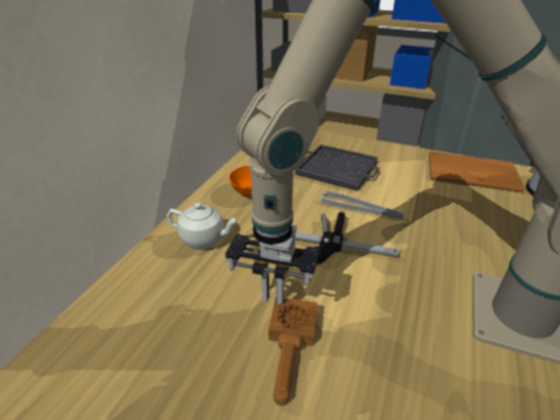

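Run:
```python
from h import *
s=observe(); p=s['position']; R=s['ee_rot']
print('state',p.round(4),s['qpos'].round(2) if hasattr(s['qpos'],'round') else s['qpos'])
for dz in (0,.03,.06): print(dz,w2pix('side',[p+[0,0,dz]+R[:,1]*.01,p+[0,0,dz]-R[:,1]*.01]).round(0).tolist(), w2pix('scene',[p+[0,0,dz]]).round(0).tolist(),w2pix('wrist',[p+[0,0,dz]],s).round(0).tolist())
im=camera('scene'); a=im[170:290,250:470,::-1]; b=cv2.imread('pics/side1.png')[220:340,200:420]
cv2.imwrite('pics/cmp.png',cv2.resize(np.hstack([a[:,:190],b[:,:190]]),None,fx=2.1,fy=2.1,interpolation=cv2.INTER_CUBIC))
```

```text
state [0.5174 0.189  0.0061] [ -7.98  44.03 -23.38 110.19  31.36  32.14 -45.2 ]
0 [[268.0, 308.0], [277.0, 310.0]] [[370.0, 245.0]] [[277.0, 240.0]]
0.03 [[268.0, 298.0], [277.0, 300.0]] [[371.0, 236.0]] [[277.0, 258.0]]
0.06 [[268.0, 289.0], [277.0, 291.0]] [[372.0, 228.0]] [[277.0, 281.0]]
```

View pics/cmp.png

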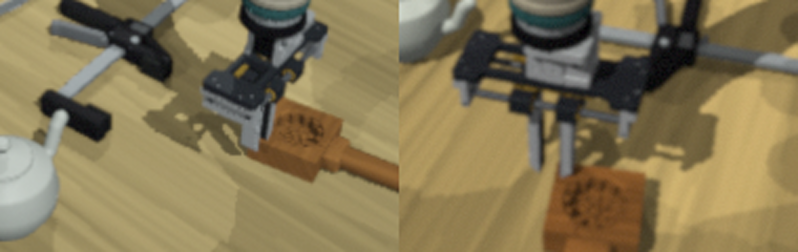

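The fingers overlap the head's corner without having moved it. All three cameras put the real fingertips about 25–30 mm above the reported TCP, so the tips were above the handle. I'll confirm this by gently touching free counter.

Run:
```python
from h import *
p=observe()['position']
movel(p+[0,0,.04]); movel([.60,.22,.04],max_speed=.2)
f0=observe()['force']
r=movel([.60,.22,-.035],max_speed=.04,guard=5)
s=observe(); print(r,s['position'],s['force']-f0,s['grip_width'],s['time_s'])
movel([.60,.22,.07]);
```

```text
True [ 0.59988389  0.21996649 -0.02783024] [-0.91284174 -0.45828429  6.04561753] 0.019635685230113924 11.3167
```

Contact came at a reported z of −28 mm, so the real fingertips are 28 mm short of the reported TCP. I'll correct heights by that and redo the grasp.

```bash
echo "DZ=-.028" >> h.py
python3 - <<'E'
from h import *
a=np.radians(13.1); M=np.array([.461,.2106,0]); g=cw(0,.088,0,a,M)
command_gripper(.094)
movep(g+[0,0,.07],down(a))
print(movel(g+[0,0,.006+DZ],max_speed=.12,guard=12), observe()['position'])
command_gripper(.015,25); s=observe(); print(s['grip_width'],s['gripper_force'],s['position'])
if s['grip_width']>.022:
    t=cw(.056,.165+.088,.006+DZ)
    print(movel(t,down(CA),max_speed=.1,guard=30))
    s,im=snap('w4','wrist'); print(s['position'],t,s['force'],s['time_s'],s['grip_width'])
E
```

```text
False [ 0.44158966  0.29655231 -0.0216297 ]
0.027612665528966542 24.999229609966278 [ 0.44110639  0.29638183 -0.0220326 ]
False
[ 0.51715255  0.18889918 -0.02204797] [ 0.51719874  0.18926491 -0.022     ] [ 0.14768169 -0.76974806 -0.7014513 ] 17.475 0.027913209980031457
```

View pics/w4.png

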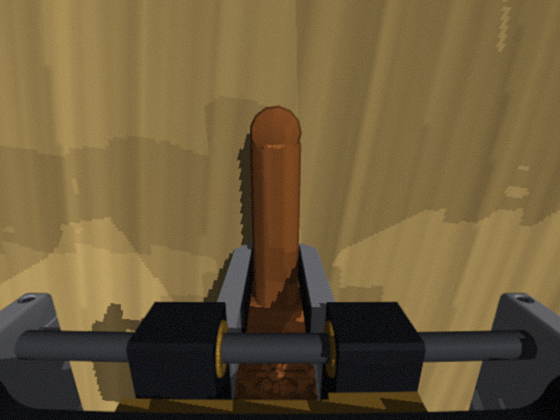

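The handle is held straight between the pads, running up from (275,280) to its end at (275,110). Now I'll slide the head in.

Run:
```python
from h import *
t=cw(.056,.057+.088,.006+DZ)
print(movel(t,down(CA),max_speed=.07,guard=12))
s=observe(); print(s['position'],t,s['force'],s['time_s'],s['grip_width'])
a=camera('side')[200:300,230:400,::-1]; b=camera('scene')[150:270,250:390,::-1]
cv2.imwrite('pics/in.png',np.hstack([cv2.resize(a,(430,253),interpolation=cv2.INTER_CUBIC),cv2.resize(b,(295,253),interpolation=cv2.INTER_CUBIC)]))
```

```text
False
[ 0.53087293  0.08199662 -0.02202986] [ 0.53092172  0.08214031 -0.022     ] [ 0.39095459  0.07916493 -0.76140259] 19.2167 0.027911232818212093
```

View pics/in.png

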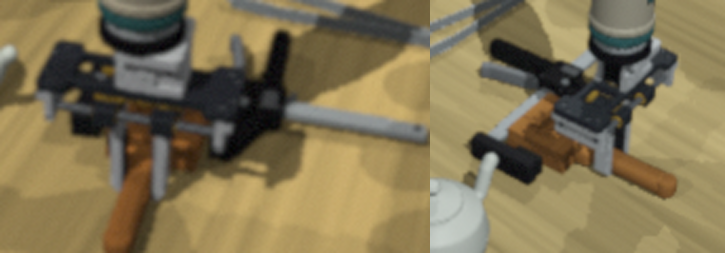

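The head sits between the jaws, with no force on the tool. I'll release it and check from above.

Run:
```python
from h import *
command_gripper(.07); p=observe()['position']
movel(p+[0,0,.09],max_speed=.2)
movep([.49,-.08,.22],down(CA))
s,im=snap('w5','wrist'); print(s['position'],s['time_s'])
cv2.imwrite('pics/w5c.png',cv2.resize(im[30:310,100:460,::-1],None,fx=2.1,fy=2.1,interpolation=cv2.INTER_CUBIC))
```

```text
[ 0.48961711 -0.07908722  0.21885159] 21.625
```

View pics/w5c.png

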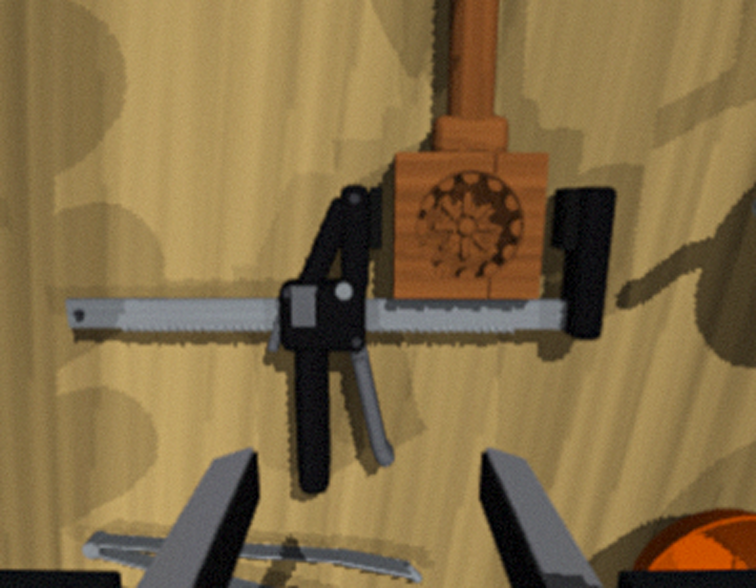

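The crop shows the head (corners (395,153) to (541,298)) square in the throat. Its end is at the bar, with gaps of about 8 mm to the near pad and 6–10 mm to the far pad. The hand grip's centre line is at column 313 and the trigger end is at (386,458). Next is the pinch and the first pump.

Run:
```python
from h import *
d=np.load('pics/w5.npz'); s=dict(position=d['p'],ee_rot=d['R'])
X=cw(1,0)-CO; Y=cw(0,1)-CO
f=lambda p,z:[((q-CO)@X*1000,(q-CO)@Y*1000) for q in pix2w('wrist',np.array(p,float)/2.1+(100,30),z,s)]
for p,z in [((313,430),.032),((313,490),.032),((386,458),.029),((380,218),.031),((554,218),.031),((615,190),.034),((68,312),.02),((469,226),.034)]:
    print(p,np.round(f([p],z),1))
c=-.036
t=cw(c,-.075)
command_gripper(.094)
movel(t+[0,0,.05],down(CA),max_speed=.2)
print(movel(t+[0,0,.006+DZ],max_speed=.1,guard=8),observe()['position'],observe()['time_s'])
```

```text
(313, 430) [[-44.7 -78. ]]
(313, 490) [[ -45.9 -123.3]]
(386, 458) [[   5.4 -100. ]]
(380, 218) [[ 0.1 62.4]]
(554, 218) [[108.4  62.8]]
(615, 190) [[143.6  79.9]]
(68, 312) [[-208.5    1.4]]
(469, 226) [[55.1 57.8]]
False [ 0.46808431 -0.14766106 -0.02158868] 24.1917
```

Run:
```python
from h import *
snap('p0','wrist')
command_gripper(.025,26); s=observe(); print(s['grip_width'],s['gripper_force'],s['time_s'],s['force'])
snap('p1','wrist')
command_gripper(.092,26); s=observe(); print(s['grip_width'],s['gripper_force'],s['time_s'])
s,im=snap('p2','wrist')
a,b=[cv2.imread(f'pics/p{i}.png')[:300,80:480] for i in (0,2)]
cv2.imwrite('pics/p02.png',np.hstack([a,b]))
```

```text
0.033524373162511306 25.560924725141376 25.2 [-4.27696851 -2.36606196  5.9288172 ]
0.09169638169297716 0.0 26.2583
```

View pics/p02.png

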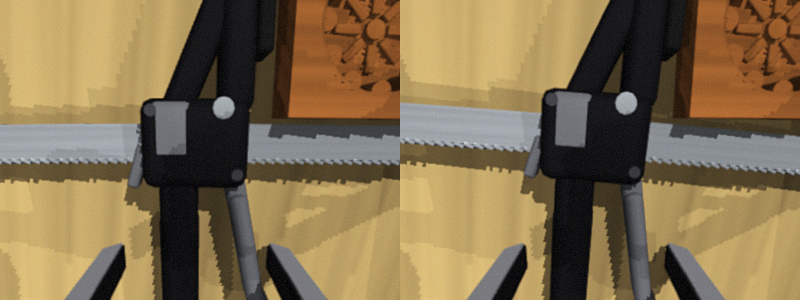

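The first pump reached the stop (33.5 mm). The right half shows the clamp turned a few degrees and shifted about 5 mm; the bar now slopes from (400,120) to (800,155). I'll recentre during the next squeeze and track its angle numerically. Four pumps can't crush the head (at least 20 mm of travel to touch, at most 23.5 mm drawn).

```bash
cat >> h.py <<'E'
def barang(name):
    im=cv2.imread(f'pics/{name}.png'); d=np.load(f'pics/{name}.npz'); s=dict(position=d['p'],ee_rot=d['R'])
    h=cv2.cvtColor(im,cv2.COLOR_BGR2HSV); m=cv2.inRange(h,(0,0,90),(179,60,255)); m[:60]=0; m[220:]=0
    k,l,st,c=cv2.connectedComponentsWithStats(m); P=[]
    for i in range(1,k):
        x,y,w,hh,A=st[i]
        if A>600 and w>60: P.append(np.argwhere(l==i)[:,::-1])
    P=np.vstack(P); vx,vy,x0,y0=cv2.fitLine(P.astype(np.float32),cv2.DIST_HUBER,0,.01,.01).ravel()
    w=pix2w('wrist',[(x0-150*vx,y0-150*vy),(x0+150*vx,y0+150*vy)],.02,s); v=(w[1]-w[0])*np.sign(w[1,0]-w[0,0])
    return np.degrees(np.arctan2(v[1],v[0])), w.mean(0).round(4)
def pump(name=None,keep=False,dx=0):
    command_gripper(.025,26); s=observe(); print('sq',s['grip_width'],s['gripper_force'],s['time_s'])
    if dx: movel(np.array(s['position'])+dx*(cw(1,0)-CO),max_speed=.05)
    if not keep: command_gripper(.094,26)
    if name: snap(name,'wrist'); print(name,barang(name),observe()['time_s'])
E
python3 - <<'E'
from h import *
for n in ('p0','p1','p2'): print(n,barang(n))
pump('p3',dx=-.005)
pump('p4')
E
```

```text
p0 (np.float64(6.683507746918453), array([ 0.4545, -0.0748,  0.02  ]))
p1 (np.float64(5.564214061825014), array([ 0.448 , -0.0731,  0.02  ]))
p2 (np.float64(2.6114068593817734), array([ 0.4513, -0.0711,  0.02  ]))
sq 0.033749212217001646 25.07377036381513 27.2417
p3 (np.float64(-1.2355897782625334), array([ 0.4418, -0.0691,  0.02  ])) 28.6333
sq 0.03450859800196014 24.38683104235679 29.5833
p4 (np.float64(0.5217932834272135), array([ 0.4387, -0.0678,  0.02  ])) 30.6583
```

```bash
cat >> h.py <<'E'
def look(name):
    s,im=snap(name,'wrist'); h=cv2.cvtColor(im,cv2.COLOR_RGB2HSV)
    X=lambda a:np.array([np.cos(a),np.sin(a)])
    m=cv2.inRange(h,(3,130,40),(16,255,230)); m=cv2.morphologyEx(m,cv2.MORPH_CLOSE,np.ones((15,15)))
    m=cv2.morphologyEx(m,cv2.MORPH_OPEN,np.ones((45,45)))
    cs=[c for c in cv2.findContours(m,cv2.RETR_EXTERNAL,cv2.CHAIN_APPROX_NONE)[0] if cv2.contourArea(c)>3000 and cv2.boundingRect(c)[1]<200]
    c=max(cs,key=cv2.contourArea); w=pix2w('wrist',c.reshape(-1,2),.034,s)[:,:2]
    r=cv2.minAreaRect((w*1000).astype(np.float32)); print('head',r,s['time_s'])
    k=cv2.inRange(h,(0,0,0),(179,255,45)); k=cv2.morphologyEx(k,cv2.MORPH_OPEN,np.ones((5,5)))
    for q in cv2.findContours(k,cv2.RETR_EXTERNAL,cv2.CHAIN_APPROX_NONE)[0]:
        if cv2.contourArea(q)>500 and cv2.boundingRect(q)[1]<200:
            ww=pix2w('wrist',q.reshape(-1,2),.034,s)[:,:2]; print('black',cv2.boundingRect(q),cv2.minAreaRect((ww*1000).astype(np.float32)))
    b=w2pix('wrist',[[r[0][0]/1000,r[0][1]/1000,.034]],s)[0]; print('headpix',b, cv2.boundingRect(c))
    return s,im,h
E
python3 - <<'E'
from h import *
pump('p5')
p=observe()['position']; print(p)
movel(np.array(p)+[0,0,.06],max_speed=.25)
movep([.50,-.06,.19],down(CA))
look('l1'); print(barang.__name__, observe()['time_s'])
E
```

```text
sq 0.03448782541525813 24.46092631202191 31.6083
p5 (np.float64(-1.284625282438424), array([ 0.4337, -0.0648,  0.02  ])) 32.6833
[ 0.45988473 -0.14971926 -0.02216327]
head ((538.9984130859375, -3.418792724609375), (89.93970489501953, 90.80931091308594), 7.412844181060791) 33.825
black (346, 141, 32, 76) ((599.8607177734375, -30.989788055419922), (26.914522171020508, 94.49153137207031), 1.5424877405166626)
black (219, 128, 61, 150) ((451.0964660644531, -82.74418640136719), (212.07875061035156, 57.30323791503906), 79.87139129638672)
headpix [316.12080217 151.29906422] (279, 112, 74, 77)
barang 33.875
```

Run:
```python
from h import *
d=np.load('pics/l1.npz'); s=dict(position=d['p'],ee_rot=d['R'])
im=cv2.imread('pics/l1.png'); h=cv2.cvtColor(im,cv2.COLOR_BGR2HSV)
K=cv2.inRange(h,(0,0,0),(179,255,60)); M=cv2.inRange(h,(3,130,60),(16,255,230))
for r in range(104,200,6):
    print(r,''.join('#' if K[r,c] else 'o' if M[r,c] else '.' for c in range(240,385)))
# near pad / far jaw in clamp coords
```

```text
104 ..............................................................#oooooooooooooooooooooooooooooooooooooo............................................
110 .........................................................######ooooooooooooooooooooooooooooooooooooo.............................................
116 ........................................#oooooooooooooooooooooooooooooooooooooooooooooooooooooooooo..............................................
122 ......................................##oooooooooooooooooooooooooooooooooooooooooooooooooooooooooooooooooooooooooooooooo.........................
128 ....................#############.######ooooooooooooooooooooooooooooooo####ooooooooo##ooooooooooooooooooooooooooooooooo..........................
134 ..............##########################ooooooooooooooooooo#####oooo#oooooooo##ooooo###ooooooooooooooooooooooooooooooo...........................
140 ..........#############################ooooooooooooooooooooo###ooooooooooooooooooo##############ooooooooooooooooooooo............................
146 .......###############################oooooooo
[... 599 characters left out ...]
oooooooooooo#ooooooooooooooooooooooooooooo#####oooooooooooooooooooo######################...........
176 .##########.......#################oooooooooooooooooooooooooooooooo##oooooooooo##oooooooooooooooooooooooooooooo#####################.............
182 ###########.......#######...######oooooooooooooooooooooooooooooooooooooooooooooooooooooooooooooooooooooooooooo#####################..............
188 #########################.......................#######...ooooooooooooooooooooooooooooooooooooooooooooooooooo####################................
194 ########################................................................................##.#.#########...#######################.................
```

The head shows no gap to either pad. The far jaw's outer face is about 28 mm from the wood (32 mm would be just touching), so the pad is sunk roughly 3–4 mm. Even a full fifth pump stays within 9 mm (under 23 N). I'll go back to the same pinch and squeeze part way.

Run:
```python
from h import *
t=np.array([.4599,-.1497,0])
movep(t+[0,0,.04],down(CA))
print(movel(t+[0,0,-.022],max_speed=.1,guard=8),observe()['position'])
command_gripper(.045,24); s=observe(); print(s['grip_width'],s['gripper_force'],s['time_s'],s['force'])
wait(.5); s=observe(); print(s['grip_width'],s['gripper_force'],s['time_s'])
snap('p6','wrist'); print(barang('p6'))
im=cv2.imread('pics/p6.png'); h=cv2.cvtColor(im,cv2.COLOR_BGR2HSV)
K=cv2.inRange(h,(0,0,0),(179,255,60)); M=cv2.inRange(h,(3,130,60),(16,255,230))
for r in range(0,120,8): print(r,''.join('#' if K[r,c] else 'o' if M[r,c] else '.' for c in range(220,560,3)))
```

```text
False [ 0.46057371 -0.149511   -0.02146681]
0.04542318562050867 16.95224951952696 36.2833 [-5.86207238 -2.42805117  6.68888384]
0.045428717015414476 16.930756084620953 36.7833
(np.float64(-1.1691072100895303), array([ 0.4305, -0.0648,  0.02  ]))
0 ..............................##############################oooooooooooooo#oo#ooooooo#oooooooo#oooooo#########oooo
8 .............................###############################ooooooooooooooooooo#ooooooooooooooooooooo#############
16 ...........................################################ooooooooooooooooooooooooooooo#ooooooooooooooooo#o###o#o
24 ..........................#################################oooooooooooo#oooooooooo#ooooooooooooo#o#oo##o#####ooooo
32 ........................##################################oooooooooooooooooooooooo#oooooooooooooooooo#######oooooo
40 .......................################################o##oooooooooooooooooooooooooooooooooooooooooo###ooo####oooo
48 .....................#############.######################ooooooooooooooooooooooooooooooooooooooooo#ooo########oooo
56 ....................#######
[... 215 characters left out ...]
....#........##########.....##############..###o#ooooooooooooooooooooooooo#oooooooooooo###o######ooooooooooo
80 .........#...............#########.......#######.###oo#oooooooooooooooooooooooooooooooooo####ooooooooooooooooooooo
88 ........#####...........#########........######..###ooooooooooooooooooooooooooooooooooooo####ooooooooooooooooooooo
96 ........#####...........###########.....######..####oooooooooooooooooooooooooooooooooooooooooooooooooooooooooooooo
104 .......######...........#####################...######oooooooooooooooooooooooooooooooooooooooooooooooooooooooooooo
112 ........#####..........#####################................#############ooooooooooooooooooooooooooooooooooooooooo
```

Run:
```python
from h import *
def tail(n,rows,pad):
    d=np.load(f'pics/{n}.npz'); s=dict(position=d['p'],ee_rot=d['R'])
    im=cv2.imread(f'pics/{n}.png'); h=cv2.cvtColor(im,cv2.COLOR_BGR2HSV)
    m=cv2.inRange(h,(0,0,90),(179,60,255)); k,l,st,c=cv2.connectedComponentsWithStats(m)
    for i in range(1,k):
        x,y,w,hh,A=st[i]
        if A>600 and w>60 and 100<y<260:
            P=np.argwhere(l==i)[:,::-1]; L=P[P[:,0]<x+5].mean(0); R=P[P[:,0]>x+w-5].mean(0)
            a,b=pix2w('wrist',[L,R],.02,s); u=(b-a)/np.linalg.norm(b-a)
            q=pix2w('wrist',[pad],.031,s)[0]; print(n,st[i],a.round(4),np.degrees(np.arctan2(u[1],u[0])).round(2),'tail x',((a-q)@u).round(4))
tail('w2',0,(100+420/2.1,60+128/2.1)); tail('w5',0,(100+380/2.1,30+218/2.1)); tail('l1',0,(277.5,158))
```

```text
w2 [ 145  154  103   20 1550] [ 0.2882 -0.0935  0.02  ] 7.72 tail x -0.2071
w2 [ 291  161   93   19 1425] [ 0.4892 -0.0695  0.02  ] 8.05 tail x -0.0051
w2 [ 132  243   70   84 1628] [ 0.2804 -0.3548  0.02  ] 57.98 tail x -0.4039
w5 [ 131  172  102   24 1537] [ 0.2881 -0.0928  0.02  ] 4.84 tail x -0.2044
w5 [ 274  172   94   17 1133] [ 0.4879 -0.0698  0.02  ] 7.91 tail x -0.0068
w5 [ 139  243   81   84 1895] [ 0.2983 -0.2752  0.02  ] 39.58 tail x -0.3156
l1 [  93  161  128   42 2088] [ 0.2606 -0.0605  0.02  ] -0.15 tail x -0.233
l1 [ 263  185   84   25 1028] [ 0.4843 -0.0659  0.02  ] 1.34 tail x -0.0105
l1 [ 132  243   70   85 1627] [ 0.309 -0.29   0.02 ] 56.37 tail x -0.3291
```

Run:
```python
from h import *
def ang(n,px,z=.034):
    d=np.load(f'pics/{n}.npz'); s=dict(position=d['p'],ee_rot=d['R'])
    im=cv2.imread(f'pics/{n}.png'); a,b=pix2w('wrist',px,z,s); v=a-b
    return (np.degrees(np.arctan2(v[1],v[0]))-90).round(2), a.round(4), b.round(4)
print('l1 head L',ang('l1',[(280.5,122),(274,182)])); print('l1 head R',ang('l1',[(358.5,128),(349.5,182)]))
print('l1 jaw outer',ang('l1',[(379,146),(368,188)]))
print('w5 L',ang('w5',[(100+395/2.1,30+153/2.1),(100+391/2.1,30+298/2.1)]),'R',ang('w5',[(100+548/2.1,30+153/2.1),(100+541/2.1,30+298/2.1)]))
print('p6 head L',ang('p6',[(400,0),(382,64)]))
# handle direction in l1 and a fresh scene view: mould principal axis
im0=cv2.imread('pics/l1.png'); h=cv2.cvtColor(im0,cv2.COLOR_BGR2HSV); M=cv2.inRange(h,(3,130,60),(16,255,230))
pts=[]
for r in (10,30,50,70):
    c=np.flatnonzero(M[r,200:400])+200; pts.append((c.mean(),r,len(c)))
print(pts); print('l1 handle',ang('l1',[pts[0][:2],pts[2][:2]],.029))
```

```text
l1 head L (np.float64(1.1), array([0.4917, 0.0249, 0.034 ]), array([ 0.4931, -0.0474,  0.034 ]))
l1 head R (np.float64(1.86), array([0.5845, 0.0301, 0.034 ]), array([ 0.5866, -0.0353,  0.034 ]))
l1 jaw outer (np.float64(-2.35), array([0.6134, 0.0127, 0.034 ]), array([ 0.6112, -0.0398,  0.034 ]))
w5 L (np.float64(6.37), array([0.4898, 0.0319, 0.034 ]), array([ 0.4995, -0.055 ,  0.034 ])) R (np.float64(8.96), array([0.5809, 0.0441, 0.034 ]), array([ 0.5946, -0.0425,  0.034 ]))
p6 head L (np.float64(-4.93), array([ 0.4936, -0.0057,  0.034 ]), array([ 0.4912, -0.033 ,  0.034 ]))
[(np.float64(335.0), 10, 23), (np.float64(331.5), 30, 24), (np.float64(328.5), 50, 24), (np.float64(326.0), 70, 23)]
l1 handle (np.float64(-0.33), array([0.5354, 0.1499, 0.029 ]), array([0.5352, 0.1094, 0.029 ]))
```

The mould now lies at 0–1.5°, square with the clamp at about 0.5°, so the pads have turned it and hold it. Its origin is about 61 mm from the bar's centre line, and the trigger is held at 17 N. Handing in.

Run:
```python
from h import *
s=observe(); print(s['grip_width'],s['gripper_force'],s['time_s']); print(hand_in())
```

```text
0.045410243954248176 16.931588847655803 36.8333
the job is handed in; nothing more can be done
None
```

I handed the job in at 36.8 s with the mould's head in the clamp, both pads apparently gripping it and the trigger still squeezed at about 17 N; pad force could only be judged from the images, no verdict came back, and I viewed 11 pictures against the limit of 10.

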